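# Wedge the loose block tight in the drilling jig

## Task

Two drilled aluminium blocks stand side by side in the wedge jig, and the narrower of them is loose in its lane. Seat that narrower block flush in its corner, against the outer fence and the end stop of its lane, and slide the wooden wedge, thin end first, into the gap between this block and the centre cleat until it is tight. Finish while still holding the wedge and pushing it firmly home, so that the block stays clamped for drilling, and leave the tape measure, the hex key and the wider block where they are.

Things in the scene. Friction and masses are not known exactly. Their poses are not given: they have to be found in the camera images.
- jig: Fixed two-lane wedge jig on a plywood base, 130 x 166 x 12 mm. Origin on the bench under the centre line, level with the mouths of the lanes; x along the lanes from mouth to end stop (away from the robot), y left, z up. Base from x = -50 to 80 mm; lane floor at z = 12 mm. Each lane runs from its open mouth, x = 0, to the stop at x = 64 mm and narrows on the way. Friction about 0.6.
- jig_stop (a point): Foot of the steel end stop's face on the centre line, in the jig's frame x = 64 mm, y = 0, z = 12 mm. The stop closes the far end of both lanes; it is square to them, 14 mm thick, top at z = 28 mm. The jig is turned at most 0.12 rad. To its left front stands the grinder's wheel guard, up to x = 0.571 and from y = -0.046, 0.29 m high, its eye shield out to y = -0.10 at x = 0.32 to 0.38.
- cleat_nose (a point): Top of the dark wooden centre cleat at the mouths, in the jig's frame x = 0, y = 0, z = 24 mm. The cleat divides the lanes; it is 11.7 mm wide here and 30 mm wide at the stop (each side slants 1 in 7, 0.142 rad, to the jig's x axis), its rounded nose reaches to x = -6 mm. Its top is at z = 24 mm, its screw heads at 27 mm.
- fence_left (a point): Foot of the inner face of the left lane's steel outer fence, in the jig's frame x = 30 mm, y = +70.5 mm, z = 12 mm. The face is parallel to the jig's x axis from x = -2 to 64 mm; fence 12.5 mm wide, top at z = 26 mm, screw heads at 29 mm.
- fence_right (a point): The same on the right lane's outer fence, at y = -70.5 mm.
- narrow_block: Narrower aluminium block with two holes, 58 (x) x 40 (y) x 26 mm, 0.16 kg; origin at its underside's centre, axes along the jig's. Loose in either lane, about 8 mm from its fence, 1 to 5 mm from the stop; top at z = 38 mm. Seated, its centre is at x = 35, y = 50.5 (left lane) or -50.5 mm (right) in the jig's frame; the gap to the cleat is then 24.6 mm at the mouth, 15.5 mm at the stop.
- wide_block: Wider aluminium block, 58 x 54 x 26 mm, 0.22 kg, in the other lane, which it nearly fills (1.5 mm of play; under 11 mm of gap at the mouth, too narrow for the wedge). Origin at its underside's centre.
- wedge: Hardwood wedge on the bench behind the grinder: 90 mm long, 24 high, 18 thick at the thin end, 30.9 at the other, each side slanting 0.071 rad to its x axis; 0.09 kg. Origin at its underside's centre, x towards the thin end, z up. When tight its side lies along the block: x axis turned 0.071 rad from the jig's, thin end towards the block and about 46 mm past the mouth.
- wedge_toe (a point): Middle of the lower edge of the wedge's thin end, 45 mm along x from the wedge's origin. At the start the thin end points to the right (towards -y), give or take 0.3 rad.
- wedge_handle (a point): Centre of the top of the wedge's upright handle: a square wooden post 22 x 22 mm (sides along the wedge's x and y), 34 mm high, standing on the wedge 18 mm from its origin towards the thick end; this point is 58 mm above the wedge's underside. Behind the grinder there are 198 mm between its motor (up to x = 0.552, 0.21 high) and the window sill (from x = 0.75, 0.11 to 0.17 high).
- tape_measure: Yellow tape measure, 56 x 72 x 66 mm, loose on the bench beyond the wedge; origin at the centre of its underside.
- hex_key: Black hex key, 45 x 89 x 6 mm, lying loose on the bench in front of the jig; origin at the centre of its underside.
Things that resemble listed ones, but are neither listed nor needed, are in the scene too. Leave any pink look-alike of the narrow_block alone.

How it is judged (in metres and radians):
At the end, for the whole second after the job is handed in: Narrower block flush in its corner (1.5 mm to fence, 2 mm to end stop, square within 2 degrees); wedge flat on the lane floor, thin end 36 mm or more past the mouth, pressing block and jig with over 2 N each; fingers still on the wedge with over 3 N, all at rest ((y of narrow_block in the frame of jig above 0.049 m or y of narrow_block in the frame of jig below -0.049 m) and x of narrow_block in the frame of jig above 0.033 m and z of narrow_block in the frame of jig below 0.014 m and angle between the x axis of narrow_block and the x axis of jig, either way round below 0.035 rad and x of wedge_toe in the frame of jig between 0.036 and 0.064 m and z of wedge_toe in the frame of jig below 0.017 m and angle between wedge's own z axis and vertical below 0.08 rad and contact force between wedge and narrow_block above 2 N and contact force between wedge and jig above 2 N and contact force between the fingers and wedge above 3 N and linear speed of each of wedge, narrow_block below 0.01 m/s); the arm keeps its last pose, push and grip.
It fails at once if the tape measure is pushed away (more than 30 mm) (distance of tape_measure from where it was at the start of the episode above 0.03 m).
It fails at once if the hex key is pushed away (more than 30 mm) (distance of hex_key from where it was at the start of the episode above 0.03 m).
It fails at once if the wider block is taken or pushed out of its place (more than 12 mm) (distance of wide_block from where it was at the start of the episode above 0.012 m).
It also fails if it takes over 72 s, if anything falls off the work surface, if the arm or the gripper's body presses on something with over 40 N, if the wrist force passes 120 N, or if a joint passes its speed limit or range.

## Robot

A 7-joint arm with a two-finger parallel gripper is mounted at the origin on a cart in front of the work surface, level with it; the furniture and walls round the work are solid. World frame = base frame: x ahead of the robot, y to its left, z up, the work surface at z = 0. Lengths are in mm, angles in degrees, forces in N, time in s.
With the tool pointing down it reaches from about 400 to 925 mm from the base axis. Payload 4.1 kg.
Tool frame: the origin (TCP) lies midway between the tips of the shut fingers; the grasp point (between the pads) lies 19 mm behind it; z points along the fingers, y is the line along which they close (so a half turn about z gives the same grasp; the last joint's range is limited). The gripper opens to 85 mm and grips with 20 to 120 N. Pads are 22 mm wide; open, the fingers measure 114 mm over their backs; the gripper's body (76 mm by 85 mm) begins 54 mm behind the grasp point. The pads swing forward as they close: fully open they stand 13 mm farther back than shut.
Start: joints at [-69.328, 22.827, 2.584, 88.041, -1.071, 69.15, -2.905], TCP at [288.435, 582.536, 231.347] pointing down, gripper open.
Joint ranges: [-161.44, 161.44], [-28.35, 127.94], [-78.24, 83.42], [0, 140.83], [-78.03, 258.03], [13.02, 114.36], [-168.23, 168.23]. Speed limits (degrees/s): [147.25, 147.25, 180, 180, 180, 180, 180].

## Interface

Orientations are given as [roll, pitch, yaw] about the fixed x, y, z axes, in that order (R = Rz(yaw) Ry(pitch) Rx(roll)).
In Python, from cell import monitor, imaging, hand_in gives the robot as it stands.
- The arm moves only by the tool play_rows, never from a script. Its argument "series" is text: rows parted by semicolons, each of 7 numbers parted by spaces: the turn, a rotation vector about the world's x, y, z in degrees, then the shift along the world's x, y, z in mm, then the finger opening in mm, from 0 to 85.4. In form: ax ay az dx dy dz grip; .... A call has 1 to 12 rows; each row shifts and turns the commanded pose from where the row before left it; what a row does not reach is not made up. A row lasts 1/8 s, in which the tool goes at most 62.5 mm and 10.7 degrees, less where a joint would pass 70% of its speed; a pose out of reach is approached as far as the arm can. A call with a gripper value outside its range is refused whole. The fingers move at their own pace and stop on an object; the grip force is fixed at half the most. Time passes only in rows, so rows that do not move let the fingers close. It gives the time, the measured TCP pose, the force, the opening and the grip force at its end, in the units of the state.
- monitor.get_obs(): the state, without advancing time (a new reading comes with each control period).
- imaging.capture(name): name is "scene" or "top" or "wrist"; returns a dict with "pixels" (420x560x3 uint8, red, green, blue), "camera_matrix" (3x3 intrinsics, pixels), "rvec" (rotation vector, rad) and "tvec" (3), from world to camera coordinates, as OpenCV has them. Camera axes: x right, y down, z forward; pixel columns grow to the right and rows downward; lengths in mm; the calibration is good to about 2 mm. A picture is of the moment at which its call begins. There is no depth.
- hand_in(): hands the job in; it is judged then, once.
The state is a dict: "time_s": time; "q": joint angles; "dq": joint speeds; "joint_efforts": joint torques, N m; "ee_pos": TCP position; "orientation": TCP orientation; "contact_force": force on the tool from outside, world axes, zero at the start; "wrist_torque": the same for the moment, N m; "grip_width": opening from 0.0 (shut) to 1.0 (fully open); "finger_force": force on a finger pad.
Only numpy, scipy, OpenCV 4.12 (cv2) and the standard library are available. Lean on these libraries where they do the work, as an engineer would, in place of code of your own. Each camera call takes 0.05 s, during which the arm holds its last target. There are 200 camera calls.

## Working session

There is one attempt and no reset: what is moved stays moved. The work goes in short steps, Python scripts to look and compute and a tool call to move; the robot and the scene stay as the last step left them, time stands still between calls to the robot, and variables do not carry over. Pictures are saved under pics/ and viewed, at most 10 in all, crops included, and the job is handed in when it is done.

Besides the shell and the picture viewer there is one more tool, called after "Request:" as name(argument=value, ...) on one line, values as JSON. play_rows: Moves the arm, as the interface text tells. Its arguments: {"type":"object","properties":{"series":{"type":"string"}},"required":["series"]}

```bash
mkdir -p pics; cat > h.py <<'E'
import numpy as np, cv2, pickle
from cell import monitor, imaging, hand_in
def cap(n,f):
    c=imaging.capture(n); cv2.imwrite(f'pics/{f}.png',c['pixels'][:,:,::-1]); pickle.dump(c,open(f'pics/{f}.pkl','wb')); return c
def load(f): return pickle.load(open(f'pics/{f}.pkl','rb'))
def proj(c,P): return cv2.projectPoints(np.float64(P).reshape(-1,1,3),np.float64(c['rvec']),np.float64(c['tvec']),np.float64(c['camera_matrix']),None)[0][:,0]
def ray(c,uv):
    R=cv2.Rodrigues(np.float64(c['rvec']))[0]; o=-R.T@np.float64(c['tvec']).ravel()
    d=R.T@np.linalg.inv(c['camera_matrix'])@np.array([uv[0],uv[1],1.]); return o,d
def at(c,uv,z):
    o,d=ray(c,uv); return o+d*(z-o[2])/d[2]
def tri(obs):
    A=np.zeros((3,3));b=np.zeros(3)
    for c,uv in obs:
        o,d=ray(c,uv);d=d/np.linalg.norm(d);M=np.eye(3)-np.outer(d,d);A+=M;b+=M@o
    return np.linalg.solve(A,b)
E
python3 - <<'E'
from h import *
for n in('scene','top','wrist'):
    c=cap(n,n+'0'); o,d=ray(c,(280,210)); print(n,o.round(),(d/np.linalg.norm(d)).round(2))
a=[cv2.imread(f'pics/{n}0.png') for n in('scene','top')]
print(monitor.get_obs())
E
```

```text
scene [ 101. -578.  719.] [ 0.45  0.63 -0.63]
top [507.  35. 922.] [ 0.07 -0.   -1.  ]
wrist [222. 616. 373.] [ 0.26 -0.13 -0.96]
{'time_s': 0.15, 'q': array([-69.32896105,  22.86107284,   2.58023434,  88.09608917,
        -1.07079833,  69.15041174,  -2.90470873]), 'dq': array([-0.0191362 , -0.06495677,  0.10809127, -0.28065794, -0.09026827,
       -0.06704752,  0.02591965]), 'joint_efforts': array([ 2.68725758e-03, -4.75555837e+01,  1.36713266e+00, -2.54513848e+01,
        1.16775723e-02,  6.45438980e-03, -4.63421003e-06]), 'ee_pos': array([288.20017631, 582.08846538, 230.52621402]), 'orientation': array([-1.79916786e+02,  6.23620647e-03,  1.53663847e+02]), 'contact_force': array([0.59443866, 1.15695963, 0.15224404]), 'wrist_torque': array([0.01963987, 0.0039484 , 0.02193477]), 'finger_force': 0.0, 'grip_width': 0.998140767190195}
```

View pics/top0.png

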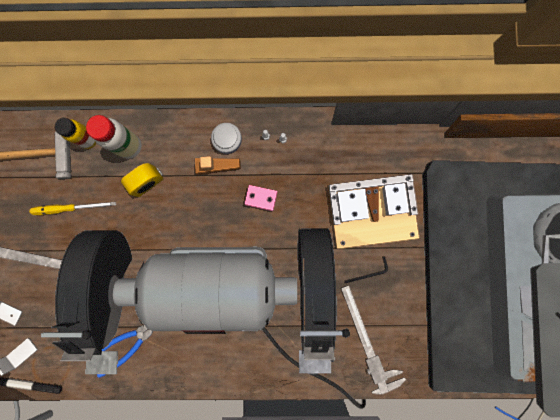

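View pics/scene0.png

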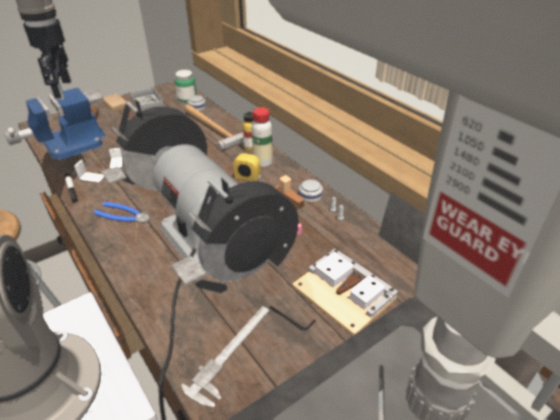

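The top view shows the wedge at (217,164) with its handle at (206,162), and the thin end pointing right. The jig is at (375,212), with blocks at (353,204) and (398,198). The pink look-alike is at (261,197), the tape at (141,180) and the hex key at (370,272). Candidates for the narrower block are the left one (353,204), the right one (398,198) and the pink one (261,197). The right one looks narrower, so I'll check it in a close crop.

```bash
python3 - <<'E'
from h import *
t=cv2.imread('pics/top0.png'); s=cv2.imread('pics/scene0.png')
r=lambda im,u,v,w,h,k: cv2.resize(im[v:v+h,u:u+w],None,fx=k,fy=k,interpolation=cv2.INTER_CUBIC)
A=r(t,320,170,110,85,3.6); B=r(s,285,240,110,85,3.6); C=r(t,180,140,110,70,3.6); D=r(s,230,145,110,70,3.6)
im=np.vstack([np.hstack([A,B]),np.hstack([C,D])]); print(im.shape); cv2.imwrite('pics/crop1.png',im)
c=load('top0')
for n,uv,z in(('handle',(206,162),58),('toe',(240,164),12),('jig',(375,190),24),('tape',(141,180),60),('pink',(261,197),26),('can',(226,138),30)): print(n,at(c,uv,z).round())
E
```

```text
(558, 792, 3)
handle [659. 176.  58.]
toe [662. 114.  12.]
jig [ 605. -156.   24.]
tape [625. 302.  60.]
pink [593.  72.  26.]
can [712. 141.  30.]
```

View pics/crop1.png

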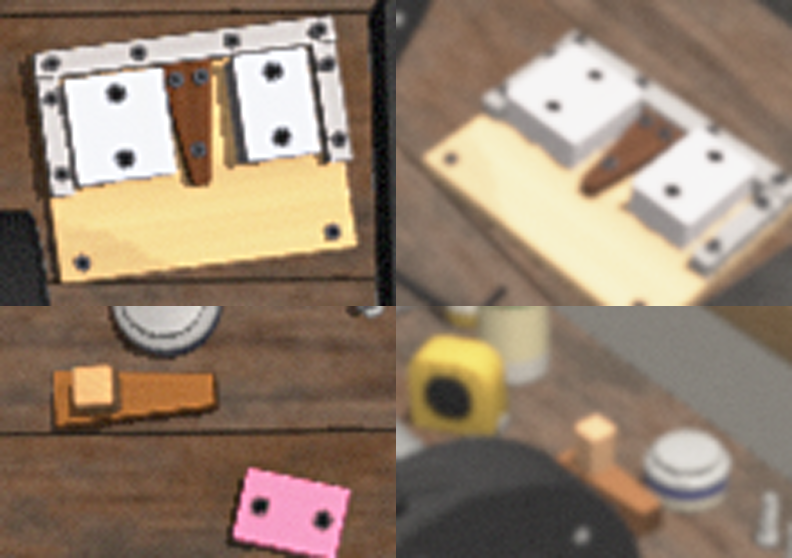

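The crop confirms it. The narrow block is the right-hand one, with holes at about (272,71) and (281,136) in the crop, and it stands free between the cleat and the right fence. The wedge handle top is at crop (94,385). Next I fit the poses from both views.

```bash
cat > m.py <<'E'
from h import *
from scipy.optimize import least_squares
t=load('top0'); s=load('scene0')
A=lambda x,y:(320+x/3.6,170+y/3.6); B=lambda x,y:(285+(x-396)/3.6,240+y/3.6)
C=lambda x,y:(180+x/3.6,140+(y-306)/3.6); D=lambda x,y:(230+(x-396)/3.6,145+(y-306)/3.6)
print('handle',tri([(t,C(94,385)),(s,D(596,427))]).round(1), 'toe top mid',tri([(t,C(215,391)),(s,D(645,503))]).round(1))
print('holes',tri([(t,A(272,71)),(s,B(714,156))]).round(1),tri([(t,A(281,136)),(s,B(672,190))]).round(1))
# narrow top corners FL FR NR NL by top view at z=38
for p in((232,55),(310,47),(323,157),(246,163)): print('blk',at(t,A(*p),38).round(1))
J=[((-50,83,12),A(62,283)),((-50,-83,12),A(357,245)),((78,83,28),A(35,55)),((78,-83,28),A(332,16)),
   ]
def f(p,full=False):
    c,sn=np.cos(p[2]),np.sin(p[2]); r=[]
    for P,uv in J:
        W=(p[0]+c*P[0]-sn*P[1],p[1]+sn*P[0]+c*P[1],P[2]); r+=list(proj(t,W)[0]-uv)
    return np.array(r)
r=least_squares(f,[540,-160,0.1]); print('jig',r.x.round(3),np.degrees(r.x[2]),r.fun.round(1))
p=r.x
def w(x,y,z): c,sn=np.cos(p[2]),np.sin(p[2]); return np.array((p[0]+c*x-sn*y,p[1]+sn*x+c*y,z))
print('seated',w(35,-50.5,38).round(1),'hnd',w(-17,-17,70).round(1),'cleat',w(0,0,24).round(1))
for im,c in(('top0',t),('scene0',s)): print(im,proj(c,[w(-50,83,12),w(-50,-83,12),w(78,-83,28),w(0,0,24)]).round(1).tolist())
E
python3 m.py
```

```text
handle [658.5 176.1  58.7] toe top mid [657.4 114.7  31.2]
holes [ 602.3 -191.6   40.2] [ 567.  -195.6   40.1]
blk [ 612.2 -171.3   38. ]
blk [ 616.1 -213.7   38. ]
blk [ 556.1 -218.9   38. ]
blk [ 553.2 -177.2   38. ]
jig [ 5.47615e+02 -1.56082e+02  1.18000e-01] 6.7616915885316455 [-0.1  0.3  0.4  0.3 -0.4 -0.4  0.1 -0.2]
seated [ 588.3 -202.1   38. ] hnd [ 532.7 -175.    70. ] cleat [ 547.6 -156.1   24. ]
top0 [[337.1, 248.9], [419.5, 238.4], [412.3, 174.2], [376.0, 218.6]]
scene0 [[292.8, 284.1], [355.4, 334.0], [398.6, 291.8], [340.1, 290.2]]
```

Request:
play_rows(series="0 0 0 0 0 50 20;0 0 0 0 0 50 0;0 0 0 0 0 50 0;0 0 -5 22.5 -57 0 0;0 0 -5 22.5 -57 0 0;0 0 -5 22.5 -57 0 0;0 0 -5 22.5 -57 0 0;0 0 -5 22.5 -57 0 0;0 0 -5 22.5 -57 0 0;0 0 -5 22.5 -57 0 0;0 0 -5 22.5 -57 0 0;0 0 -5 22.5 -57 0 0")

```text
time_s: 1.65
ee_pos: [491.1, 67.6, 381.3]
orientation: [180.0, -0.0, 108.5]
contact_force: [1.0, -0.0, 0.8]
grip_width: -0.002
finger_force: 0.0
```

Request:
play_rows(series="0 0 -2.4 18.4 -45 0 0;0 0 -2.4 18.4 -45 0 0;0 0 -2.4 18.4 -45 0 0;0 0 -2.4 18.4 -45 0 0;0 0 -2.4 18.2 -44.5 0 0;0 0 0 0 0 -50 0;0 0 0 0 0 -50 0;0 0 0 0 0 -50 0;0 0 0 0 0 -30 0;0 0 0 0 0 0 0;0 0 0 0 0 0 0")

```text
time_s: 3.02
ee_pos: [583.6, -155.3, 202.7]
orientation: [179.9, 0.0, 96.7]
contact_force: [-0.4, 1.1, -0.5]
grip_width: 0.003
finger_force: 0.0
```

```bash
python3 - <<'E'
from h import *
cap('wrist','w1'); o=monitor.get_obs(); print(o['ee_pos'],o['orientation'],o['contact_force'],o['q'].round(1))
E
```

```text
[ 583.89795034 -155.45407552  203.2054454 ] [1.79819066e+02 5.54103475e-02 9.66588581e+01] [-0.23332383  0.34122987  0.5565687 ] [-18.2  23.2  38.4  97.5 -15.8  64.6  31.3]
```

View pics/w1.png

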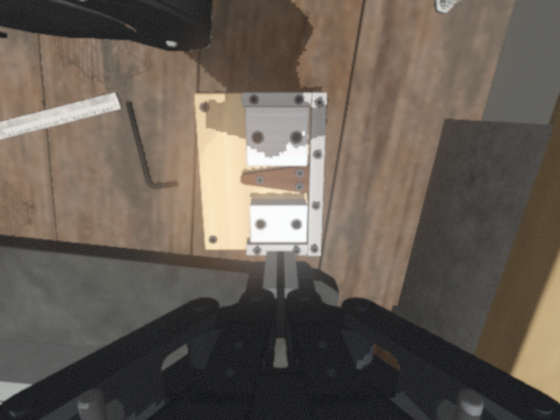

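The wrist view shows the jig from (195,93) to (325,255). The narrow block is at (278,223), the cleat at (275,180), and the fingers at (280,260). I'll zoom in to get accurate edges.

```bash
python3 - <<'E'
import cv2
im=cv2.imread('pics/w1.png')[160:260,190:335]; cv2.imwrite('pics/w1c.png',cv2.resize(im,None,fx=5.5,fy=5.5,interpolation=cv2.INTER_CUBIC))
E
```

```text
(no output)
```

View pics/w1c.png

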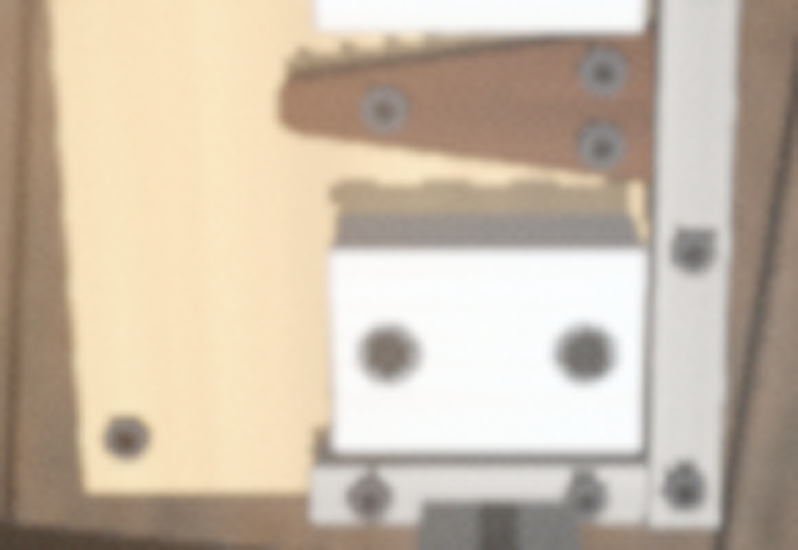

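```bash
python3 - <<'E'
from h import *
c=load('w1'); p=(547.6,-156.1,.118)
def j(x,y,z):
    W=at(c,(190+x/5.5,160+y/5.5),z); d=W[:2]-p[:2]; cs,sn=np.cos(p[2]),np.sin(p[2]); return W.round(1),np.round([cs*d[0]+sn*d[1],-sn*d[0]+cs*d[1]],1)
for n,q in dict(nose=(280,105,24),stopL=(658,40,28),stopR=(650,520,28),fenA=(320,463,26),fenB=(650,462,26),bFL=(643,245,38),bFR=(645,453,38),bNR=(332,456,38),bNL=(330,248,38),base=(85,493,12),wideN=(316,30,38),wideF=(645,33,38)).items(): print(n,*j(*q))
E
```

```text
nose [ 542.9 -151.1   24. ] [-4.1  5.5]
stopL [ 609.9 -130.5   28. ] [64.9 18.1]
stopR [ 621.8 -224.1   28. ] [ 65.7 -76.3]
fenA [ 556.6 -220.4   26. ] [  1.4 -64.9]
fenB [ 620.4 -212.8   26. ] [ 65.6 -64.9]
bFL [ 611.4 -166.1   38. ] [ 62.2 -17.4]
bFR [ 617.4 -206.2   38. ] [ 63.5 -57.9]
bNR [ 559.4 -213.5   38. ] [  4.9 -58.4]
bNL [ 555.4 -173.2   38. ] [  5.7 -17.9]
base [ 508.8 -238.7   12. ] [-48.3 -77.4]
wideN [ 549.4 -134.1   38. ] [ 4.4 21.6]
wideF [ 606.4 -128.    38. ] [61.7 21. ]
```

```bash
python3 - <<'E'
from h import *
c=load('w1'); P=monitor.get_obs()['ee_pos']; print('w',proj(c,P), ray(c,(280,210))[0])
a=[]
for n in('top','scene'):
    k=cap(n,n+'1'); uv=proj(k,P)[0]; print(n,uv)
    u,v=uv.astype(int); im=cv2.imread(f'pics/{n}1.png')
    x=max(0,min(560-76,u-38)); y=max(0,min(420-76,v-38)); cr=cv2.resize(im[y:y+76,x:x+76],None,fx=5,fy=5,interpolation=cv2.INTER_CUBIC); cv2.drawMarker(cr,(int((uv[0]-x)*5),int((uv[1]-y)*5)),(0,0,255),0,15,1); a.append(cr)
cv2.imwrite('pics/ts1.png',np.hstack(a))
E
```

```text
w [[281.65407758 271.53428832]] [574.18057556 -80.7018942  345.46577648]
top [398.91514012 190.54124065]
scene [363.13634995 213.312581  ]
```

View pics/ts1.png

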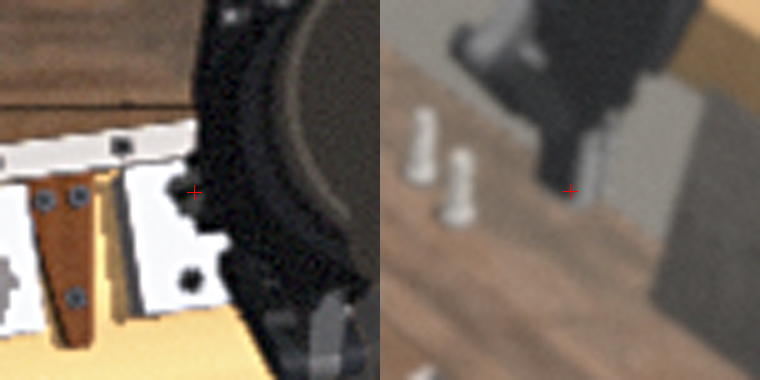

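Request:
play_rows(series="0 0 0 0 -30 -50 0;0 0 0 0 -20 -50 0;0 0 0 0 0 0 0;0 0 0 0 0 0 0;0 0 0 0 0 0 0")

```text
time_s: 3.8
ee_pos: [584.8, -204.4, 103.9]
orientation: [179.7, 0.0, 96.8]
contact_force: [0.6, 0.0, -0.3]
grip_width: 0.002
finger_force: 0.0
```

```bash
cat > rect.py <<'E'
from h import *
def rect(c,z,p=(547.6,-156.1,.118),xs=np.arange(-60,90,.5),ys=np.arange(90,-90,-.5)):
    X,Y=np.meshgrid(xs,ys); cs,sn=np.cos(p[2]),np.sin(p[2])
    P=np.stack([p[0]+cs*X-sn*Y,p[1]+sn*X+cs*Y,0*X+z],-1).reshape(-1,3)
    uv=proj(c,P).reshape(X.shape+(2,)).astype(np.float32)
    return cv2.remap(c['pixels'][:,:,::-1].copy(),uv[...,0],uv[...,1],cv2.INTER_LINEAR)
E
python3 - <<'E'
from rect import *
c=cap('wrist','w2'); o=monitor.get_obs(); print(o['ee_pos'],o['orientation'])
a=np.hstack([rect(load('w2'),38),rect(load('top0'),38)])
a=cv2.resize(a,None,fx=1.3,fy=1.3)
for i in range(0,600): 
    pass
for x in (0,30,60):
  for k in(0,390):
    cv2.putText(a,str(x),(int((x+60)*2.6)+k,10),0,.35,(0,0,255)); cv2.line(a,(int((x+60)*2.6)+k,12),(int((x+60)*2.6)+k,25),(0,0,255))
for y in (60,40,20,0,-20,-40,-60): cv2.putText(a,str(y)+'-',(0,int((90-y)*2.6)+4),0,.35,(0,0,255)); cv2.line(a,(0,int((90-y)*2.6)),(780,int((90-y)*2.6)),(0,0,255),1)
print(a.shape); cv2.imwrite('pics/r2.png',a)
E
```

```text
[ 584.58266942 -204.33803472  103.63460123] [1.79761583e+02 3.93054687e-02 9.67560381e+01]
(468, 780, 3)
```

View pics/r2.png

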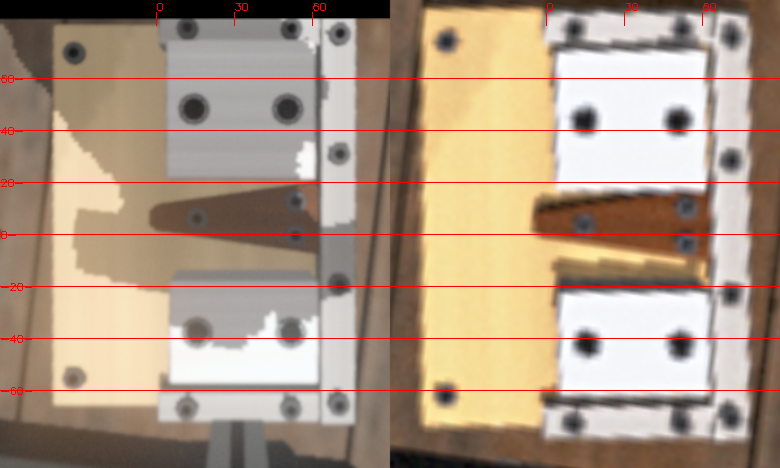

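The rectified views put the narrow block at y = -17..-57 in the wrist camera and -21..-62 in the top camera, so the two disagree by about 4 mm. Grasping the block centres it whatever the camera error, and I can then slide it by feel.

Request:
play_rows(series="0 0 -10 0 0 0 62;0 0 -10 0 0 0 62;0 0 -10 0 0 0 62;0 0 -10 0 0 0 62;0 0 -10 1.5 12.5 0 62;0 0 -10 0 0 0 62;0 0 -10 0 0 0 62;0 0 -10 0 0 0 62;0 0 -9.9 0 0 0 62;0 0 0 0 0 -25 62;0 0 0 0 0 -20 62;0 0 0 0 0 0 62")

```text
time_s: 5.35
ee_pos: [583.6, -191.3, 55.2]
orientation: [-179.9, 0.1, 6.8]
contact_force: [0.0, -0.0, 0.1]
grip_width: 0.729
finger_force: 0.0
```

Request:
play_rows(series="0 0 0 2.5 0 -14 62;0 0 0 0 0 -10 62;0 0 0 0 0 -4 62;0 0 0 0 0 0 62;0 0 0 0 0 0 62")

```text
time_s: 5.98
ee_pos: [586.9, -192.7, 28.7]
orientation: [180.0, -0.0, 6.8]
contact_force: [0.7, 0.4, 0.7]
grip_width: 0.725
finger_force: 0.0
```

```bash
python3 - <<'E'
from h import *
o=monitor.get_obs(); print(o['ee_pos'],o['orientation'],o['contact_force'])
k=cap('wrist','w3'); im=cv2.imread('pics/w3.png'); print(proj(k,o['ee_pos']))
E
```

```text
[ 586.94110918 -192.69837776   28.68845607] [ 1.79974585e+02 -2.98327476e-02  6.75158396e+00] [0.67230822 0.43486311 0.686834  ]
[[283.6838093  266.55854724]]
```

View pics/w3.png

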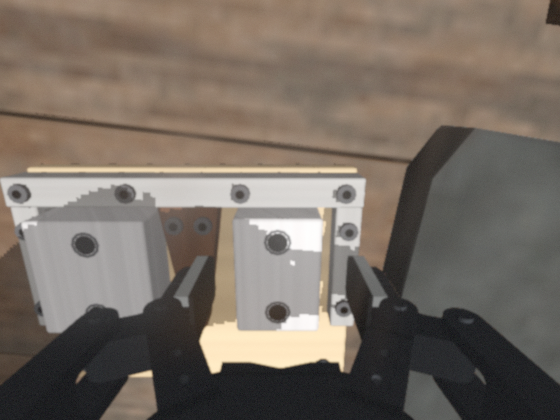

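The wrist view shows the block centred between the open pads: the pads are at u≈212 and 350, the block spans 235..322. Close on it.

Request:
play_rows(series="0 0 0 0 0 -2 62;0 0 0 0 0 0 35;0 0 0 0 0 0 35;0 0 0 0 0 0 35;0 0 0 0 0 0 35;0 0 0 0 0 0 35")

```text
time_s: 6.78
ee_pos: [587.0, -192.6, 26.7]
orientation: [180.0, -0.0, 6.8]
contact_force: [-0.7, -0.5, 3.6]
grip_width: 0.45
finger_force: 61.4
```

Request:
play_rows(series="0 0 0 0.2 -2 0 35;0 0 0 0.2 -2 0 35;0 0 0 0.2 -2 0 35;0 0 0 0 0 0 35;0 0 0 0 0 0 35")

```text
time_s: 7.4
ee_pos: [587.9, -196.4, 26.7]
orientation: [-179.8, -0.0, 6.8]
contact_force: [-0.8, 4.5, 7.3]
grip_width: 0.445
finger_force: 61.8
```

Request:
play_rows(series="0 0 0 0.1 -1 0 35;0 0 0 0 0 0 35;0 0 0 0 0 0 35")

```text
time_s: 7.78
ee_pos: [588.0, -196.9, 26.7]
orientation: [-179.7, -0.0, 6.8]
contact_force: [-1.6, 4.2, 7.7]
grip_width: 0.449
finger_force: 61.8
```

Request:
play_rows(series="0 0 0 0.1 -1 0 35;0 0 0 0 0 0 35;0 0 0 0 0 0 35")

```text
time_s: 8.15
ee_pos: [588.3, -198.0, 26.7]
orientation: [-179.8, -0.0, 6.8]
contact_force: [-1.2, 5.0, 8.2]
grip_width: 0.445
finger_force: 61.8
```

Request:
play_rows(series="0 0 0 0.2 -2 0 35;0 0 0 0 0 0 35;0 0 0 0 0 0 35")

```text
time_s: 8.52
ee_pos: [588.4, -198.8, 26.8]
orientation: [-179.6, -0.0, 6.9]
contact_force: [-2.0, 5.4, 9.7]
grip_width: 0.451
finger_force: 62.0
```

Request:
play_rows(series="0 0 0 0.2 -2 0 35;0 0 0 0 0 0 35;0 0 0 0 0 0 35")

```text
time_s: 8.9
ee_pos: [588.4, -198.9, 26.8]
orientation: [-179.4, 0.0, 6.9]
contact_force: [-3.2, 10.3, 13.0]
grip_width: 0.449
finger_force: 62.4
```

Request:
play_rows(series="0 0 0 0.2 -2 0 35;0 0 0 0 0 0 35;0 0 0 0 0 0 35")

```text
time_s: 9.28
ee_pos: [588.5, -199.0, 26.8]
orientation: [-179.2, 0.0, 6.9]
contact_force: [-4.6, 13.9, 15.7]
grip_width: 0.449
finger_force: 62.7
```

Request:
play_rows(series="0 0 0 -0.2 2 0.5 35;0 0 0 2 0.2 0 35;0 0 0 2 0.2 0 35;0 0 0 0 0 0 35;0 0 0 0 0 0 35")

```text
time_s: 9.9
ee_pos: [588.5, -198.9, 26.8]
orientation: [-179.3, 0.4, 6.8]
contact_force: [-9.7, 10.7, 16.3]
grip_width: 0.449
finger_force: 62.8
```

Request:
play_rows(series="0 0 0 2 0.2 0 35;0 0 0 0 0 0 35;0 0 0 0 0 0 35")

```text
time_s: 10.28
ee_pos: [588.6, -198.9, 26.8]
orientation: [-179.2, 0.6, 6.8]
contact_force: [-13.6, 11.7, 18.5]
grip_width: 0.448
finger_force: 63.1
```

Request:
play_rows(series="0 0 0 2 0.2 0 35;0 0 0 0 0 0 35;0 0 0 0 0 0 35")

```text
time_s: 10.65
ee_pos: [588.6, -198.9, 26.8]
orientation: [-179.1, 0.8, 6.7]
contact_force: [-17.5, 12.3, 22.4]
grip_width: 0.447
finger_force: 63.5
```

Request:
play_rows(series="0 0 0 -0.2 2.5 3 35;0 0 0 0 0 2 35;0 0 0 0 0 0 35;0 0 0 0 0 0 35")

```text
time_s: 11.15
ee_pos: [589.8, -198.7, 28.7]
orientation: [-179.6, 0.7, 6.7]
contact_force: [-7.1, 2.2, -1.8]
grip_width: 0.448
finger_force: 61.3
```

Request:
play_rows(series="0 0 0 1 0 2 35;0 0 0 0 0 0 35;0 0 0 0 0 0 35")

```text
time_s: 11.52
ee_pos: [589.9, -198.7, 30.1]
orientation: [-179.6, 0.8, 6.7]
contact_force: [-7.5, 2.2, -3.6]
grip_width: 0.451
finger_force: 61.3
```

Request:
play_rows(series="0 0 0 0 0 -2 35;0 0 0 0 0 -1.5 35;0 0 0 0 0 0 35;0 0 0 0 0 0 35")

```text
time_s: 12.02
ee_pos: [589.7, -198.7, 28.2]
orientation: [-179.5, 0.7, 6.7]
contact_force: [-11.8, 3.5, 6.9]
grip_width: 0.446
finger_force: 62.4
```

Request:
play_rows(series="0 0 0 1 0.1 0 35;0 0 0 1 -2 0 35;0 0 0 0 0 0 35;0 0 0 0 0 0 35")

```text
time_s: 12.52
ee_pos: [589.8, -198.8, 28.0]
orientation: [-179.2, 1.0, 6.7]
contact_force: [-14.9, 8.4, 10.3]
grip_width: 0.445
finger_force: 62.9
```

Request:
play_rows(series="0 0 0 -3 0.5 1 35;0 0 0 -1 1 0.5 35;0 0 0 0 0 0 35;0 0 0 0 0 0 60;0 0 0 0 0 0 60;0 0 0 0 0 0 60;0 0 0 0 0 30 60;0 0 0 0 0 40 60;0 0 0 -5 0 40 60;0 0 0 0 0 0 60;0 0 0 0 0 0 60")

```text
time_s: 13.9
ee_pos: [589.7, -201.2, 141.4]
orientation: [-180.0, 0.0, 6.8]
contact_force: [0.2, 0.9, -0.6]
grip_width: 0.703
finger_force: 0.0
```

```bash
python3 - <<'E'
from rect import *
o=monitor.get_obs(); print(o['ee_pos'],o['orientation'],o['contact_force'],o['q'].round(0))
cap('wrist','w4')
p=(547.6,-153,.118)
a=np.hstack([rect(load('w4'),38,p),rect(load('w4'),26,p)])
a=cv2.resize(a,None,fx=1.3,fy=1.3)
for x in (0,6,64):
  for k in(0,390):
    cv2.line(a,(int((x+60)*2.6)+k,160),(int((x+60)*2.6)+k,465),(0,0,255))
for y in (-30.5,-70.5): cv2.line(a,(0,int((90-y)*2.6)),(780,int((90-y)*2.6)),(0,0,255),1)
cv2.imwrite('pics/r4.png',a)
E
```

```text
[ 589.67546572 -201.16525995  141.44057837] [-1.79966180e+02  2.89619472e-03  6.76981650e+00] [ 0.19176736  0.85135966 -0.59109751] [-25.  38.  59.  99. -36.  65. -38.]
```

View pics/r4.png

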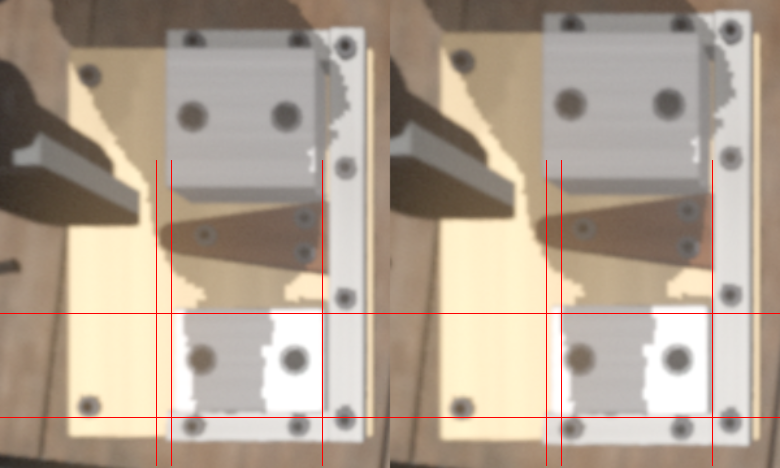

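The block now sits flush against the fence and the stop, with no gap visible along either red line. Now for the wedge.

Request:
play_rows(series="0 0 0 0 0 62 60;0 0 0 0 0 62 60;0 0 0 0 0 62 60;0 0 -0.5 9.9 54 0 60;0 0 -0.5 9.9 54 0 60;0 0 -0.5 9.9 54 0 60;0 0 -0.5 9.9 54 0 60;0 0 -0.5 9.9 54 0 60;0 0 -0.5 9.9 54 0 60;0 0 -0.5 9.9 54 0 60;0 0 0 0 0 -30 60;0 0 0 0 0 0 60")

```text
time_s: 15.45
ee_pos: [657.3, 177.5, 293.9]
orientation: [179.9, 0.4, 3.3]
contact_force: [0.4, -0.3, 1.2]
grip_width: 0.7
finger_force: 0.0
```

Request:
play_rows(series="0 0 0 0 0 -40 60;0 0 0 0 0 -40 60;0 0 0 0 0 0 60;0 0 0 0 0 0 60")

```text
time_s: 15.95
ee_pos: [660.1, 175.5, 219.9]
orientation: [180.0, -0.1, 3.2]
contact_force: [0.5, -1.0, -0.3]
grip_width: 0.701
finger_force: 0.0
```

```bash
python3 - <<'E'
from rect import *
o=monitor.get_obs(); print(o['ee_pos'],o['orientation'],o['contact_force'],o['q'].round(0))
c=cap('wrist','w5'); print(proj(c,[(658.5,176,58),(658,110,24),(662,220,24)]))
# left: rect z=58, right: rect z=24 ; frame x->right? use p yaw 0 at (659,177)
p=(659,177,0); xs=np.arange(-50,50,.25)
a=np.hstack([rect(c,z,p,xs,np.arange(65,-85,-.25)) for z in(58,24)])
for i in(0,400):
    for x in(-40,-20,0,20,40): cv2.line(a,(int((x+50)*4)+i,0),(int((x+50)*4)+i,8),(0,0,255))
for y in(60,40,20,0,-20,-40,-60,-80): cv2.line(a,(0,int((65-y)*4)),(800,int((65-y)*4)),(0,0,255),1)
cv2.imwrite('pics/r5.png',a); print(a.shape)
E
```

```text
[660.06593863 175.49966726 219.91295608] [ 1.79983989e+02 -1.41574396e-01  3.19536416e+00] [ 0.49160432 -1.01781985 -0.2623478 ] [-56.  42.  64.  85. -38.  77. -77.]
[[281.32862914 191.03954138]
 [342.47067076 187.35251835]
 [240.23962854 178.06009658]]
(600, 800, 3)
```

View pics/r5.png

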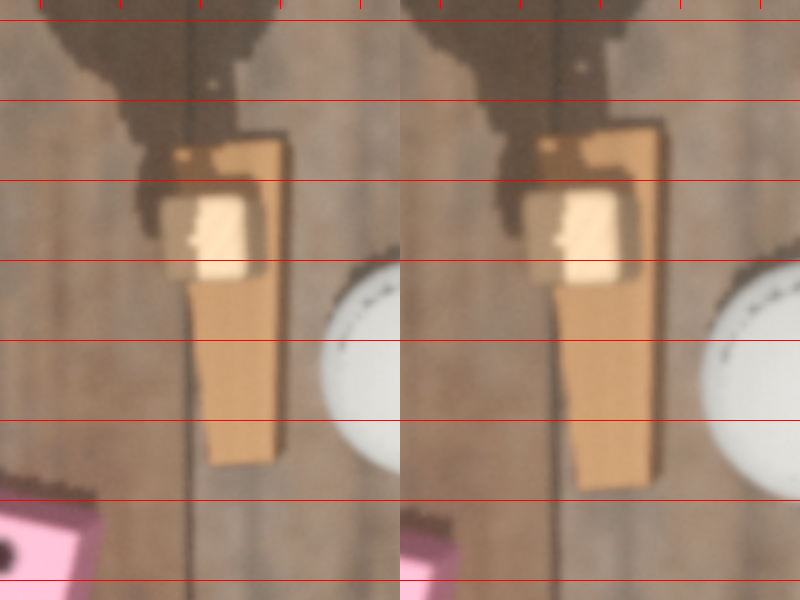

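The rectified wrist view shows the handle top at about (660.2, 182.7) and the wedge axis 2.2° off -y, thin end down and the can clear to the right. Combined with the top view and the offsets already found, the handle is at about (659.5, 180).

Request:
play_rows(series="0 0 -1 -0.5 4.5 -40 60;0 0 0 0 0 -40 60;0 0 0 0 0 -40 60;0 0 0 0 0 -30 60;0 0 0 0 0 -20 60;0 0 0 0 0 0 60;0 0 0 0 0 0 60")

```text
time_s: 16.88
ee_pos: [659.9, 180.8, 49.7]
orientation: [-180.0, -0.2, 2.3]
contact_force: [0.7, -0.8, 1.0]
grip_width: 0.702
finger_force: 0.0
```

Request:
play_rows(series="0 0 0 0 0 -10 60;0 0 0 0 0 -7 60;0 0 0 0 0 0 60;0 0 0 0 0 0 10;0 0 0 0 0 0 10;0 0 0 0 0 0 10;0 0 0 0 0 0 10;0 0 0 0 0 0 10")

```text
time_s: 17.88
ee_pos: [658.9, 180.9, 31.3]
orientation: [180.0, -0.0, 2.3]
contact_force: [0.1, -0.4, 2.6]
grip_width: 0.252
finger_force: 59.2
```

Request:
play_rows(series="0 0 0 0 0 10 10;0 0 0 0 0 40 10;0 0 0 0 0 60 10;0 0 0 0 0 60 10;0 0 0 0 0 60 10;0 0 0 0 0 60 10;0 0 0 0 0 25 10;0 0 0 0 0 0 10")

```text
time_s: 18.88
ee_pos: [659.2, 180.3, 348.2]
orientation: [-180.0, -0.2, 2.2]
contact_force: [-0.4, 0.0, -2.7]
grip_width: 0.245
finger_force: 59.0
```

```bash
python3 - <<'E'
from h import *
o=monitor.get_obs(); print(o['ee_pos'],o['orientation'],o['contact_force'],o['q'].round(0),o['grip_width'])
E
```

```text
[659.18227012 180.29101521 348.16051985] [-179.9659966    -0.20793006    2.24173332] [-0.439528    0.00923664 -2.74747522] [-56.  37.  67.  74. -34.  89. -81.] 0.24467617870537364
```

Request:
play_rows(series="0 0 8 -5 -50 0 10;0 0 10 -5 -50 0 10;0 0 10 -5 -50 0 10;0 0 10 -10 -50 0 10;0 0 10 -10 -50 0 10;0 0 10 -25 -50 0 10;0 0 10 -40 -40 0 10;0 0 10 -42 -17 0 10;0 0 10 -42 0 0 10;0 0 2.4 0 0 0 10;0 0 0 0 0 0 10")

```text
time_s: 20.25
ee_pos: [473.4, -175.1, 344.3]
orientation: [-179.9, -0.1, 92.7]
contact_force: [0.5, 0.7, -1.2]
grip_width: 0.245
finger_force: 59.1
```

```bash
python3 - <<'E'
from h import *
o=monitor.get_obs(); print(o['ee_pos'],o['orientation'],o['contact_force'],o['q'].round(0),o['grip_width'])
E
```

```text
[ 473.44194081 -175.1236856   344.31740063] [-1.79879323e+02 -1.00316216e-01  9.26790343e+01] [ 0.45980579  0.69050443 -1.2494778 ] [-35.   5.  55.  99.  -5.  78.  23.] 0.24473098752658773
```

Request:
play_rows(series="0 0 0 0 0 -40 10;0 0 0 0 0 -40 10;0 0 0 0 0 -40 10;0 0 0 0 0 -40 10;0 0 0 0 0 0 10")

```text
time_s: 20.88
ee_pos: [471.8, -174.9, 182.4]
orientation: [-179.5, -0.0, 92.6]
contact_force: [-0.4, -0.5, 0.4]
grip_width: 0.25
finger_force: 59.1
```

Request:
play_rows(series="0 0 0 0 0 -40 10;0 0 0 0 0 -40 10;0 0 0 0 0 -35 10;0 0 0 0 0 0 10;0 0 0 0 0 0 10")

```text
time_s: 21.5
ee_pos: [476.3, -176.7, 72.6]
orientation: [179.8, 0.1, 92.7]
contact_force: [0.0, -0.3, -1.2]
grip_width: 0.244
finger_force: 59.1
```

Request:
play_rows(series="0 0 0 0 0 -15 10;0 0 0 0 0 -11 10;0 0 0 0 0 0 10;0 0 0 0 0 0 10")

```text
time_s: 22.0
ee_pos: [474.6, -176.2, 44.9]
orientation: [180.0, 0.0, 92.6]
contact_force: [1.1, -0.1, -1.3]
grip_width: 0.245
finger_force: 59.2
```

```bash
python3 - <<'E'
from h import *
o=monitor.get_obs(); print(o['ee_pos'],o['orientation'],o['contact_force'],o['q'].round(0))
k=cap('top','top6'); 
# wedge brown mask & handle in top view: lateral extents at toe
im=k['pixels'].astype(int); P=[]
hsv=cv2.cvtColor(k['pixels'],cv2.COLOR_RGB2HSV)
for X in np.arange(490,546,6):   # world x samples at z=37 (wedge top)
    ys=np.arange(-140,-225,-.5); uv=proj(k,[(X,y,38) for y in ys])
    px=np.array([hsv[int(round(v)),int(round(u))] for u,v in uv])
    print(X,' '.join(f'{ys[i]:.0f}:{px[i][0]},{px[i][1]},{px[i][2]}' for i in range(30,130,6)))
E
```

```text
[ 474.57595242 -176.23021862   44.89704988] [1.79990130e+02 7.68190679e-03 9.26449881e+01] [ 1.14955376 -0.08098126 -1.29944608] [-19.  28.  43. 118. -28.  44.  44.]
490 -155:14,94,57 -158:11,67,53 -161:14,161,57 -164:6,149,58 -167:12,176,103 -170:12,141,96 -173:30,26,68 -176:135,21,49 -179:107,58,31 -182:165,59,26 -185:79,100,28 -188:150,23,22 -191:90,46,28 -194:113,29,35 -197:120,12,41 -200:158,35,29 -203:162,30,42
496 -155:14,121,63 -158:12,94,68 -161:16,161,54 -164:18,168,47 -167:14,183,106 -170:16,169,101 -173:14,184,97 -176:0,10,25 -179:135,118,26 -182:65,128,12 -185:120,255,1 -188:165,32,16 -191:80,51,15 -194:135,85,18 -197:137,62,29 -200:102,62,41 -203:60,18,28
502 -155:16,120,160 -158:16,113,156 -161:15,165,51 -164:12,161,54 -167:13,168,103 -170:13,169,98 -173:14,174,171 -176:14,185,178 -179:14,171,197 -182:12,174,98 -185:60,41,25 -188:105,46,33 -191:120,64,16 -194:135,39,13 -197:105,98,26 -200:37,121,19 -203:100,27,28
508 -155:15,109,155 -158:17,122,157 -161:15,195,51 -164:15,159,53 -167:13,166,103 -170:13,190,98 -173:14,168,94 -176:15,192,97 -179:10,98,47 -182:117,68,34 -1
[... 990 characters left out ...]
4,181,189 -176:14,174,188 -179:13,173,192 -182:13,177,192 -185:18,103,69 -188:36,58,22 -191:113,46,50 -194:105,33,46 -197:105,33,47 -200:124,31,57 -203:165,10,106
538 -155:21,100,251 -158:22,94,252 -161:22,103,253 -164:22,97,255 -167:22,96,255 -170:23,95,253 -173:18,107,235 -176:18,110,232 -179:18,109,232 -182:16,121,217 -185:18,112,245 -188:14,112,121 -191:111,60,55 -194:126,41,62 -197:113,49,63 -200:105,16,96 -203:132,9,137
544 -155:10,164,118 -158:20,109,248 -161:21,99,249 -164:21,102,246 -167:22,99,247 -170:21,101,246 -173:21,100,247 -176:21,102,246 -179:21,96,247 -182:21,101,247 -185:22,100,249 -188:22,93,254 -191:23,96,255 -194:17,112,243 -197:16,113,240 -200:17,115,240 -203:16,111,213
```

Request:
play_rows(series="0 0 0 7 0.8 0 10;0 0 0 7 0.8 0 10;0 0 0 7 0.8 0 10;0 0 0 7 0.8 0 10;0 0 0 0 0 0 10;0 0 0 0 0 0 10")

```text
time_s: 22.8
ee_pos: [502.2, -172.9, 44.7]
orientation: [-180.0, -0.0, 92.6]
contact_force: [-0.0, -0.1, -1.9]
grip_width: 0.243
finger_force: 59.2
```

Request:
play_rows(series="0 0 0 7 0.8 0 10;0 0 0 5 0.6 0 10;0 0 0 0 0 0 10;0 0 0 0 0 0 10")

```text
time_s: 23.3
ee_pos: [515.2, -172.2, 45.1]
orientation: [179.9, 0.1, 92.6]
contact_force: [0.5, -3.4, -2.2]
grip_width: 0.245
finger_force: 59.2
```

Request:
play_rows(series="0 0 0 0 -1.5 -2 10;0 0 0 0 0 0 10;0 0 0 0 0 0 10")

```text
time_s: 23.68
ee_pos: [514.7, -172.5, 43.2]
orientation: [180.0, -0.1, 92.7]
contact_force: [-0.1, 0.3, 4.8]
grip_width: 0.242
finger_force: 60.0
```

Request:
play_rows(series="0 0 0 4 0.3 0 10;0 0 0 4 0.3 0 10;0 0 0 0 0 0 10;0 0 0 0 0 0 10")

```text
time_s: 24.18
ee_pos: [521.5, -172.6, 43.2]
orientation: [-179.9, -0.0, 92.6]
contact_force: [-3.9, -0.7, 7.2]
grip_width: 0.246
finger_force: 60.5
```

Request:
play_rows(series="0 0 0 4 0.4 0 10;0 0 0 4 0.4 0 10;0 0 0 0 0 0 10;0 0 0 0 0 0 10")

```text
time_s: 24.68
ee_pos: [529.0, -172.7, 43.2]
orientation: [-179.9, 0.0, 92.6]
contact_force: [-4.6, -2.8, 6.7]
grip_width: 0.244
finger_force: 60.5
```

Request:
play_rows(series="0 0 0 3 0.4 0 10;0 0 0 3 0.4 0 10;0 0 0 0 0 0 10;0 0 0 0 0 0 10")

```text
time_s: 25.18
ee_pos: [533.8, -172.7, 43.2]
orientation: [-179.8, 0.0, 92.5]
contact_force: [-6.5, -2.5, 9.7]
grip_width: 0.245
finger_force: 60.7
```

Request:
play_rows(series="0 0 0 3 0.4 0 10;0 0 0 0 0 0 10;0 0 0 0 0 0 10")

```text
time_s: 25.55
ee_pos: [534.2, -172.7, 43.3]
orientation: [-179.5, -0.1, 92.5]
contact_force: [-13.2, -1.3, 15.9]
grip_width: 0.245
finger_force: 61.6
```

Request:
play_rows(series="0 0 0 4 0.4 0 10;0 0 0 0 0 0 10;0 0 0 0 0 0 10")

```text
time_s: 25.92
ee_pos: [534.4, -172.7, 43.5]
orientation: [-179.1, -0.2, 92.4]
contact_force: [-21.5, -0.8, 24.1]
grip_width: 0.244
finger_force: 62.9
```

Request:
play_rows(series="0 0 0 4 0.4 0 10;0 0 0 0 0 0 10;0 0 0 0 0 0 10")

```text
time_s: 26.3
ee_pos: [534.6, -172.7, 43.7]
orientation: [-178.8, -0.3, 92.4]
contact_force: [-29.4, -0.3, 35.0]
grip_width: 0.245
finger_force: 64.2
```

Request:
play_rows(series="0 0 0 0 0 2.5 10;0 0 0 0 0 0 10;0 0 0 0 0 0 10")

```text
time_s: 26.68
ee_pos: [535.0, -172.7, 44.2]
orientation: [-178.8, -0.2, 92.4]
contact_force: [-22.2, -3.3, 19.0]
grip_width: 0.243
finger_force: 62.2
```

Request:
play_rows(series="0 0 0 5 0.5 1 10;0 0 0 0 0 0 10;0 0 0 0 0 0 10;0 0 0 0 0 0 10")

```text
time_s: 27.18
ee_pos: [535.3, -172.6, 44.6]
orientation: [-178.3, -0.3, 92.4]
contact_force: [-31.4, -2.8, 22.8]
grip_width: 0.244
finger_force: 62.7
```

```bash
python3 - <<'E'
from rect import *
o=monitor.get_obs(); print(o['ee_pos'],o['orientation'],o['contact_force'],o['dq'].round(2))
# narrow/wide block checks in top view: white extents in jig frame (top calibration), before/after
for n in('top0','top7'):
    c=load(n) if n=='top0' else cap('top',n)
    a=cv2.cvtColor(rect(c,38),cv2.COLOR_BGR2GRAY)
    for x in(12,20,50,58):
        col=a[:,int((x+60)*2)]; y=np.arange(90,-90,-.5); w=col>225
        d=np.flatnonzero(np.diff(w.astype(int))); print(n,x,y[d])
    for yy in (-30,-45,-55,):
        r=a[int((90-yy)*2)]; d=np.flatnonzero(np.diff((r>225).astype(int))); print(n,'y',yy,(np.arange(-60,90,.5))[d])
E
```

```text
[ 535.3467649  -172.59544781   44.55596587] [-178.27201772   -0.29298932   92.36227491] [-31.36767708  -2.76772116  22.77129943] [-0.06  0.09  0.02 -0.03 -0.07 -0.01  0.04]
top0 12 [ 70.5  50.   38.   18.   -5.5  -8.5 -23.5 -36.  -47.  -60. ]
top0 20 [ 83.   82.   77.   75.   69.5  47.5  39.5  17.5  -6.   -8.  -23.  -37.5
 -46.5 -61.  -68.5 -70.  -76.  -76.5]
top0 50 [ 69.5  50.5  37.5  19.  -23.  -36.  -49.  -60.5]
top0 58 [ 70.5  18.  -22.5 -39.5 -42.5 -61.  -68.  -70.5]
top0 y -30 [-17.5 -17.    5.5  62.   65.5  67.5]
top0 y -45 [-46.  -44.  -39.  -38.5   5.5   9.5  21.5  46.   57.   62.   65.5  66.5]
top0 y -55 [-46.  -40.    6.   61.   66.5  67. ]
top7 12 []
top7 20 [39.  26.  21.5 20. ]
top7 50 [ 69.5  50.   37.5  19.  -14.5 -16.  -64.5 -68. ]
top7 58 [ 84.   81.5  78.5  78.   70.5  18.  -30.5 -33.  -66.  -70.5 -75.5 -76. ]
top7 y -30 [65.5 68. ]
top7 y -45 [63. 67.]
top7 y -55 [62. 64. 74. 75.]
```

Request:
play_rows(series="0 -2 0 0 0 0 10;0 0 0 0 0 0 10;0 0 0 0 0 0 10;0 0 0 0 0 0 10")

```text
time_s: 27.72
ee_pos: [535.3, -172.6, 43.3]
orientation: [179.7, -0.2, 92.4]
contact_force: [-27.3, -5.1, 17.1]
grip_width: 0.248
finger_force: 62.3
```

Request:
play_rows(series="0 0 0 4 0.5 1 10;0 0 0 0 0 0 10;0 0 0 0 0 0 10;0 0 0 0 0 0 10;0 0 0 0 0 0 10;0 0 0 0 0 0 10")

```text
time_s: 28.48
ee_pos: [535.4, -172.5, 43.3]
orientation: [-179.9, -0.2, 92.4]
contact_force: [-35.6, -4.2, 18.8]
grip_width: 0.243
finger_force: 62.3
```

```bash
python3 - <<'E'
from rect import *
o=monitor.get_obs(); print(o['ee_pos'],o['orientation'],o['contact_force'],o['dq'].round(2))
c=cap('wrist','w8'); P=lambda x,y,z:(548+.993*x-.1177*y,-153+.1177*x+.993*y,z)
# narrow block top edges in wrist view, jig frame
for z in (38,):
    a=cv2.cvtColor(rect(c,z,(548,-153,.118)),cv2.COLOR_BGR2GRAY).astype(int)
    for x in(20,40,56):
        col=a[:,int((x+60)*2)-1:int((x+60)*2)+2].mean(1); print(x,[(int(90-i/2),int(col[i])) for i in range(200,350,4)])
E
```

```text
[ 535.42051397 -172.49249227   43.34122587] [-179.86113149   -0.22538062   92.37483037] [-35.6482329   -4.22417275  18.78029524] [ 0.05 -0.03 -0.   -0.03 -0.1   0.01  0.12]
20 [(-10, 77), (-12, 75), (-14, 74), (-16, 84), (-18, 125), (-20, 126), (-22, 127), (-24, 128), (-26, 129), (-28, 138), (-30, 213), (-32, 215), (-34, 218), (-36, 216), (-38, 175), (-40, 123), (-42, 49), (-44, 36), (-46, 34), (-48, 33), (-50, 31), (-52, 29), (-54, 26), (-56, 28), (-58, 27), (-60, 24), (-62, 23), (-64, 23), (-66, 22), (-68, 24), (-70, 23), (-72, 23), (-74, 23), (-76, 22), (-78, 23), (-80, 21), (-82, 20), (-84, 25)]
40 [(-10, 130), (-12, 131), (-14, 129), (-16, 131), (-18, 131), (-20, 129), (-22, 131), (-24, 131), (-26, 127), (-28, 143), (-30, 212), (-32, 215), (-34, 217), (-36, 219), (-38, 218), (-40, 168), (-42, 47), (-44, 45), (-46, 46), (-48, 42), (-50, 38), (-52, 35), (-54, 36), (-56, 37), (-58, 34), (-60, 31), (-62, 33), (-64, 34), (-66, 34), (-68, 34), (-70, 37), (-72, 39), (-74, 56), (-76, 57), (-78, 59), (-80, 58), (-82, 55), (-84, 47)]
56 [(-10, 78), (-12, 78), (-14, 77), (-16, 77), (-18, 77), (-20, 91), (-22, 105), (-24, 106), (-26, 103), (-28, 142), (-30, 213), (-32, 216), (-34, 219), (-36, 219), (-38, 219), (-40, 217), (-42, 217), (-44, 148), (-46, 92), (-48, 36), (-50, 36), (-52, 23), (-54, 25), (-56, 22), (-58, 26), (-60, 25), (-62, 21), (-64, 17), (-66, 21), (-68, 24), (-70, 26), (-72, 25), (-74, 23), (-76, 27), (-78, 26), (-80, 23), (-82, 23), (-84, 28)]
```

The block's left edge reads the same at three stations (about -28.3, or -30.3 after the wrist camera's 2 mm offset), so it is square and flush. The wedge is tight at the predicted depth with a 35 N push. I'm handing in.

```bash
python3 -c "
from h import *
print(hand_in())"
```

```text
the job is handed in; nothing more can be done
None
```

I've handed the job in: the narrower block (right lane) is flush against its fence and end stop, and the wedge is tight at about 46 mm past the mouth (estimated from the tool position). The arm still grips the wedge and pushes it home with about 35 N; hand-in returned no verdict, so I can't confirm a pass.

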